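# Fit the return spring on the came vice

## Robot

A 6-joint arm with a two-finger parallel gripper is mounted at the origin on the work surface. World frame = base frame: x ahead of the robot, y to its left, z up, the work surface at z = 0. Lengths are in m, angles in rad, forces in N, time in s.
With the tool pointing down it reaches from about 0.25 to 0.725 m from the base axis. Payload 4 kg.
Tool frame: the origin (TCP) lies midway between the tips of the shut fingers; the grasp point (between the pads) lies 19 mm behind it; x points along the fingers, y is the direction in which the jaws open and shut, and the axes are right-handed (so a half turn about x gives the same grasp; the last joint's range is limited). The gripper opens to 85 mm and grips with 20 to 120 N. Pads are 22 mm wide; open, the fingers measure 114 mm over their backs; the gripper's body (76 mm by 85 mm) begins 54 mm behind the grasp point. The pads swing forward as they close: fully open they stand 13 mm farther back than shut.
Start: joints at [-1.268, 0.241, 0.005, 1.335, 0, 1.571], TCP at [0.149, -0.477, 0.231] pointing down, gripper open.
Joint ranges: [-2.72, 2.72], [-1.05, 1.87], [-1.09, 1.28], [-1.99, 2.15], [-1.42, 1.44], [-3.14, 3.14]. Speed limits (rad/s): [2.79, 2.79, 3.14, 3.14, 3.14, 3.14].

## Interface

Orientations are given as a unit quaternion [x, y, z, w].
In Python, from workcell import * gives the robot as it stands.
- The arm moves only by the tool play_rows, never from a script. Its argument "plan" is a list of rows, each a list of 7 numbers: the shift along the tool's x, y, z in mm, then the turn, a rotation vector about the tool's x, y, z in rad, then the closure, from -1 (fully open) to 1 (shut). In form: [[x, y, z, rx, ry, rz, grip], ...]. A call has 1 to 20 rows; each row shifts and turns the commanded pose from where the row before left it, along the tool's axes as they then stand; what a row does not reach is not made up. A row lasts 1/12 s, in which the tool goes at most 41.7 mm and 7.16 degrees, less where a joint would pass 70% of its speed; a pose out of reach is approached as far as the arm can. A call with a gripper value outside its range is refused whole. The fingers move at their own pace and stop on an object; the grip force is fixed at half the most. Time passes only in rows, so rows that do not move let the fingers close. It gives the time, the measured TCP pose, the force and the opening at its end, in the units of the state.
- get_obs(): the state, without advancing time (a new reading comes with each control period).
- camera(name): name is "side" or "top" or "wrist"; returns a dict with "frame" (480x640x3 uint8, red, green, blue), "depth" (480x640 float32, m along the optical axis (not along the pixel's ray), 0 where there is no reading), "fx", "fy", "cx", "cy" (pixels), "camera_from_world" (4x4, takes a point from world to camera coordinates). Camera axes: x right, y up, looking along -z (the intrinsics and any distortion apply to the point x, -y, -z); pixel columns grow to the right and rows downward; lengths in m; the calibration is good to about 2 mm. A picture is of the moment at which its call begins.
- job_done(): hands the job in, once; it reports no verdict.
Trained networks look in a picture, given as the dict that the camera call returned (one of the last four; its "shot" number tells which), for a name from the list of things; names that differ only in an ending like _2 or _b are one class to them, and where a whole thing is asked for, a point or a joint stands for the part that bears it (a point fixed in the world has none). Each returns a list of dicts, best first, with "confidence" (0 to 1); they miss things now and then, are a little off and sometimes report something else, mostly with a low value. They report only what shows in the picture. A call takes as long as a camera call. They do not tell look-alikes from the thing itself.
- search_frame(thing, picture): "centre" ([x, y, z] in m, in world coordinates, good to about 4 mm: the middle of the surface that is visible of it).
- pinpoint(thing, picture): "centre" ([x, y, z] in m, in world coordinates, good to about 4 mm: a listed point, or the origin of a listed thing).
The state is a dict: "clock": time; "joint_pos": joint angles; "joint_vel": joint speeds; "tau": joint torques, N m; "eef_pos": TCP position; "tool_rot": TCP orientation; "ft_force": force on the tool from outside, world axes, zero at the start; "ft_torque": the same for the moment, N m; "grip_width": finger opening in m.
Only numpy, scipy, OpenCV 4.12 (cv2) and the standard library are available. Lean on these libraries where they do the work, as an engineer would, in place of code of your own. Each camera call takes 0.05 s, during which the arm holds its last target. There are 200 camera calls.

## Task

Take the coil spring from the steel tray and thread it, orange end up, over the upright spring rod of the green came vice; its bent-in end snags on each of the two brass slotted collars, so twist it gently until it drops through, never forcing it. Slide it fully home on the seat, standing straight, let go, and leave the jar, the wooden fid and the hammer where they are.

Things in the scene. Friction and masses are not known exactly. Their poses are not given: they have to be found in the camera images.
- spring_mid (a point): Centre (half-way up, on the axis) of the loose steel coil spring standing upright in the tray: 30 mm outer, 23 mm inner diameter, 44 mm tall, about 50 g, rigid to handle. x points from its axis to the orange tang at its top, z up along the spring. May be gripped across its diameter in any direction, best a little above the centre; it may turn a few degrees in the grip.
- spring: The same spring; origin at the centre of its foot, axes as spring_mid. The wire's top end is bent inward as the orange tang: round, 2.6 mm thick, reaching in to 5.7 mm from the axis, its underside 39.5 mm and its upper side 42 mm above the foot. It stands clear of the 8 mm rod but not of the collars.
- seat (a point): Centre of the vice's spring seat, a black rubber washer 36 mm across, 30 mm above the bench, which gives about 0.3 mm per newton, 3 mm at most. From it rises the 8 mm thick steel spring rod, its tapered tip 70 mm above the seat. z is up along the rod, x points from the rod to the vice's jaws, away from the yellow mark. A fully home spring has its foot on the seat, its centre 22 mm above.
- vice: The green came vice, fixed to the bench; origin under the rod at bench height, axes as seat. Base plate 150 x 120 x 12 mm; jaws and all else but the rod stay below the seat. The spring and rod take pushes of a few newtons; pressing or knocking with over 40 N damages them.
- top_collar_face (a point): Centre of the upper face of the top brass collar on the rod, 65 mm above the seat; axes as the seat. Collar 20.5 mm across, 6 mm thick, with one open slot, 7.5 mm wide, that lets the tang through within about 0.2 rad of its middle. The slot's direction is not measured: anywhere from 0.6 rad clockwise to 0.5 rad counter-clockwise (from above) of this x. A snagged tang rests on this face.
- low_collar_face (a point): The same for the lower brass collar, a like one, 50 mm above the seat (6 mm thick, 9 mm below the top collar); axes as the seat. Its slot, also not measured, lies 0.7 to 1.1 rad counter-clockwise (from above) of the top collar's slot. Collars do not turn. Once the tang is through it, the spring is free down to the seat.
- tray: Fixed shallow steel parts tray, 170 x 130 mm (x, y), rim 14 mm high, floor 3 mm thick; origin under its centre. The spring stands on its floor.
- nail_jar: Bystander: amber glass jar with black cap, 60 mm diameter, 75 mm tall, origin at the centre of its underside. Leave alone.
- fid: Bystander: flat wooden fid lying on the bench, about 160 x 26 x 12 mm, long side along its x axis, origin under its middle. Leave alone.
- hammer: Bystander: hammer lying on the bench, 260 mm long along its x axis, off to the side. Leave alone.
Not all that is in view belongs to the job. Of the things that look like the spring, the smallest one is meant.

How it is judged:
By the outcome, as a careful person would: the job done as asked, in the order asked, and still so for the second after the job is handed in, with the robot touching nothing.
It also fails if it takes over 61 s, if anything falls off the work surface, if the arm or the gripper's body presses on something with over 40 N, if the wrist force passes 120 N, or if a joint passes its speed limit or range.

## Working session

There is one attempt and no reset: what is moved stays moved. The work goes in short steps, Python scripts to look and compute and a tool call to move; the robot and the scene stay as the last step left them, time stands still between calls to the robot, and variables do not carry over. Pictures are saved under pics/ and viewed, about 8 in all and at most 12, crops included, and the job is handed in when it is done.

Besides the shell and the picture viewer there is one more tool, called after "Call:" by a JSON object that holds its "fn" and its "kwargs", one argument or row to a line. play_rows: Moves the arm, as the interface text tells. Its arguments: {"type":"object","properties":{"plan":{"type":"array","items":{"type":"array","items":{"type":"number"}}}},"required":["plan"]}

```bash
ls; mkdir -p pics; cat > h.py <<'E'
from workcell import *
import numpy as np, cv2
def save(p,n,crop=None,s=1):
    f=p["frame"][:,:,::-1]
    if crop: f=f[crop[1]:crop[3],crop[0]:crop[2]]
    cv2.imwrite("pics/"+n,cv2.resize(f,None,fx=s,fy=s,interpolation=cv2.INTER_CUBIC))
def w2p(p,X):
    c=p["camera_from_world"]@np.append(X,1); return np.array([p["cx"]+p["fx"]*c[0]/-c[2],p["cy"]+p["fy"]*-c[1]/-c[2]])
def p2w(p,u,v,d=None):
    d=p["depth"][int(v),int(u)] if d is None else d
    c=np.array([(u-p["cx"])/p["fx"]*d,-(v-p["cy"])/p["fy"]*d,-d,1]); return (np.linalg.inv(p["camera_from_world"])@c)[:3]
E
python3 - <<'E'
from h import *
o=get_obs();print(o)
for n in("top","side"):
    p=camera(n);save(p,n+"0.png")
    for t in("spring","spring_mid","seat","top_collar_face","low_collar_face","tray","nail_jar","fid","hammer","vice"):
        for r in pinpoint(t,p)[:4]:print(n,t,np.round(r["centre"],4),round(r["confidence"],2),w2p(p,r["centre"]).round())
E
```

```text
pics
{'clock': 0.0, 'joint_pos': array([-1.26803784e+00,  2.41426501e-01,  3.74127270e-03,  1.33517906e+00,
        5.54414090e-06,  1.57079110e+00]), 'joint_vel': array([ 0.00133597,  0.00071024,  0.00015467,  0.00023941, -0.00091811,
       -0.00168798]), 'tau': array([-8.58020230e-04, -3.72318435e+01,  2.52407849e+01,  1.68298505e-02,
        1.75141565e-05,  1.06475153e-05]), 'eef_pos': array([ 0.1488952 , -0.47667058,  0.23041269]), 'tool_rot': array([-0.69891136, -0.10735778,  0.69912799, -0.10591164]), 'ft_force': array([-0.01957686,  0.44952265, -0.50196498]), 'ft_torque': array([ 0.00203475, -0.01159678, -0.03004338]), 'grip_width': 0.08540120899105232}
top spring [ 0.4304 -0.0957 -0.0044] 0.73 [307. 299.]
top spring [ 0.4772 -0.2355  0.0041] 0.61 [381. 274.]
top spring [ 0.5125 -0.1213  0.0019] 0.47 [320. 255.]
top spring_mid [ 0.5129 -0.1241  0.0292] 0.8 [323. 255.]
top spring_mid [ 0.4776 -0.2366  0.0211] 0.72 [383. 274.]
top spring_mid [ 0.4367 -0.0993  0.033 ] 0.7 [309. 296.]
top seat [0.5247 0.1804 0.0289] 0.9 [156. 249.]
top top_collar_face [0.5261 0.1745 0.0947] 0.71
[... 421 characters left out ...]
4.000e-04] 0.57 [301. 284.]
side spring_mid [ 0.4787 -0.239   0.025 ] 0.9 [311. 339.]
side spring_mid [ 0.5169 -0.1187  0.026 ] 0.78 [303. 275.]
side spring_mid [ 0.4361 -0.0977  0.0294] 0.59 [256. 281.]
side spring_mid [ 0.4799 -0.24    0.0046] 0.32 [312. 345.]
side seat [0.5281 0.1813 0.0305] 0.64 [249. 162.]
side top_collar_face [0.5209 0.173  0.0966] 0.95 [244. 142.]
side low_collar_face [0.5242 0.1763 0.0807] 0.59 [246. 147.]
side tray [ 0.4908 -0.2388  0.0031] 0.56 [318. 343.]
side nail_jar [0.6512 0.0143 0.0055] 0.77 [338. 207.]
side fid [ 0.4241 -0.0068  0.0006] 0.93 [234. 255.]
side hammer [ 0.488  -0.4121 -0.0026] 0.7 [364. 439.]
side vice [ 0.5214  0.1781 -0.0019] 0.78 [248. 175.]
```

```bash
python3 - <<'E'
import cv2,numpy as np
a=cv2.imread("pics/top0.png");b=cv2.imread("pics/side0.png")
a1=cv2.resize(a[160:320,90:490],(800,320),interpolation=3)
b1=cv2.resize(b[110:390,180:400],(354,280*354//220),interpolation=3)
cv2.imwrite("pics/a.png",a1)
cv2.imwrite("pics/b.png",cv2.resize(b[120:380,190:400],None,fx=2.3,fy=2.3,interpolation=3))
E
```

```text
(no output)
```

View pics/a.png

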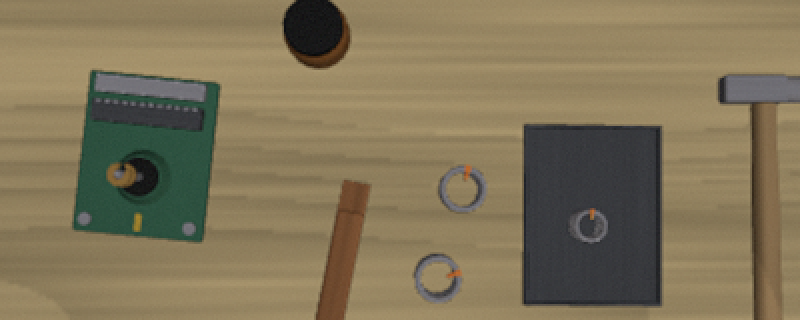

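View pics/b.png

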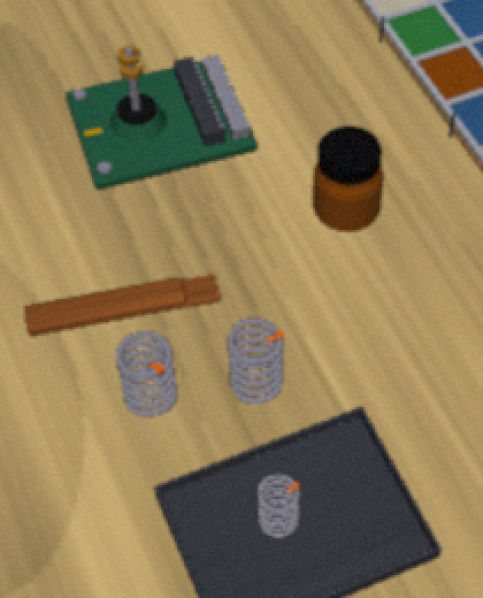

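The three candidates in the top view are the springs at (322,255), (309,297) and (383,273). The one in the tray at (383,273) is clearly the smallest, and it is the only one in the tray, so it fits. I'll confirm it with an enlarged wrist crop before grasping.

```bash
cat >> h.py <<'E'
from scipy.spatial.transform import Rotation as Ro
def st():
    o=get_obs();R=Ro.from_quat(o["tool_rot"]).as_matrix()
    print("t %.2f"%o["clock"],"pos",(o["eef_pos"]*1e3).round(1),"yaw_y %.3f"%np.arctan2(R[1,1],R[0,1]),"q",o["joint_pos"].round(2),"F",o["ft_force"].round(1),"M",o["ft_torque"].round(2),"w %.1f"%(o["grip_width"]*1e3)); return o,R
def go(target,yaw=None,o=None):
    """tool-axes shift (mm) to a TCP target (m), tool vertical, and turn vector to reach jaw yaw"""
    o,R=st();d=R.T@(np.array(target)*1e3-o["eef_pos"]*1e3);print("shift",d.round(1),"rows>=%.1f"%(np.linalg.norm(d)/41.7))
    y=np.arctan2(R[1,1],R[0,1]) if yaw is None else yaw
    T=np.c_[[0,0,-1],[np.cos(y),np.sin(y),0],[np.sin(y),-np.cos(y),0]]
    print("turn",Ro.from_matrix(R.T@T).as_rotvec().round(4))
E
python3 - <<'E'
from h import *
o,R=st();print(R.round(3))
p=camera("wrist");C=np.linalg.inv(p["camera_from_world"]);print(p["fx"],p["cx"],p["cy"]);print("cam in tool",(R.T@(C[:3,3]-o["eef_pos"])).round(4));print((R.T@C[:3,:3]).round(3))
go([0.479,-0.238,0.20])
E
```

```text
t 1.10 pos [ 149.1 -477.3  231.3] yaw_y -1.268 q [-1.27  0.24  0.01  1.34  0.    1.57] F [ 0.2 -0.4 -0.1] M [-0.05 -0.01 -0.06] w 85.1
[[ 0.     0.298 -0.955]
 [-0.    -0.955 -0.298]
 [-1.     0.    -0.   ]]
395.64054652139 324.4000167322122 241.92168353238353
cam in tool [-0.1419  0.0007 -0.0695]
[[-0.001  0.273 -0.962]
 [ 1.    -0.    -0.001]
 [-0.001 -0.962 -0.273]]
t 1.15 pos [ 149.1 -477.3  231.3] yaw_y -1.268 q [-1.27  0.24  0.01  1.34 -0.    1.57] F [-0.5  0.7  0.1] M [ 0.03  0.02 -0.01] w 85.2
shift [  31.3 -130.  -386.2] rows>=9.8
turn [-0.  0. -0.]
```

Call:
{"fn": "play_rows", "kwargs": {
  "plan": [
    [3.1,-13,-38.6,0,0,0,-1],
    [3.1,-13,-38.6,0,0,0,-1],
    [3.1,-13,-38.6,0,0,0,-1],
    [3.1,-13,-38.6,0,0,0,-1],
    [3.1,-13,-38.6,0,0,0,-1],
    [3.1,-13,-38.6,0,0,0,-1],
    [3.1,-13,-38.6,0,0,0,-1],
    [3.1,-13,-38.6,0,0,0,-1],
    [3.1,-13,-38.6,0,0,0,-1],
    [3.1,-13,-38.6,0,0,0,-1]
  ]
}}

```text
clock: 1.98
eef_pos: [0.4802, -0.2366, 0.2003]
tool_rot: [0.699, 0.107, -0.699, 0.107]
ft_force: [1.1, -1.4, 0.5]
grip_width: 0.0856
```

Call:
{"fn": "play_rows", "kwargs": {
  "plan": [
    [0,0,0,-0.12,0,0,-1],
    [0,0,0,-0.12,0,0,-1],
    [0,0,0,-0.12,0,0,-1],
    [0,0,0,-0.12,0,0,-1],
    [0,0,0,-0.12,0,0,-1],
    [0,0,0,-0.12,0,0,-1],
    [0,0,0,-0.12,0,0,-1],
    [0,0,0,-0.12,0,0,-1],
    [0,0,0,-0.12,0,0,-1],
    [0,0,0,-0.12,0,0,-1],
    [0,0,0,-0.12,0,0,-1],
    [0,0,0,-0.12,0,0,-1]
  ]
}}

```text
clock: 2.98
eef_pos: [0.4788, -0.2381, 0.2003]
tool_rot: [0.454, 0.542, -0.454, 0.542]
ft_force: [-0.4, 0.3, 0.8]
grip_width: 0.085
```

Call:
{"fn": "play_rows", "kwargs": {
  "plan": [
    [0,0,0,-0.12,0,0,-1],
    [0,0,0,-0.12,0,0,-1],
    [0,0,0,-0.12,0,0,-1],
    [0,0,0,-0.12,0,0,-1],
    [0,0,0,-0.12,0,0,-1],
    [0,0,0,-0.12,0,0,-1],
    [0,0,0,-0.12,0,0,-1],
    [0,0,0,-0.12,0,0,-1],
    [0,0,0,-0.12,0,0,-1],
    [0,0,0,-0.12,0,0,-1],
    [0,0,0,-0.12,0,0,-1],
    [0,0,0,-0.08,0,0,-1]
  ]
}}

```text
clock: 3.98
eef_pos: [0.4788, -0.2381, 0.2003]
tool_rot: [-0.002, 0.707, 0.002, 0.707]
ft_force: [0.7, -0.7, 0.4]
grip_width: 0.0853
```

```bash
python3 - <<'E'
from h import *
st();p=camera("wrist")
for t in("spring","spring_mid"):
    for r in pinpoint(t,p)[:3]:print(t,np.round(r["centre"],4),round(r["confidence"],2),w2p(p,r["centre"]).round())
u=w2p(p,[.479,-.238,.025]).astype(int);print(u,p["frame"].shape)
x0,y0=max(u[0]-80,0),max(u[1]-80,0);print(x0,y0);save(p,"w1.png",(x0,y0,x0+160,y0+140),4)
E
```

```text
t 3.98 pos [ 478.8 -238.1  200.3] yaw_y 1.577 q [-0.46  0.32  0.04  1.28  0.   -0.47] F [ 0.7 -0.7  0.4] M [-0.03  0.01 -0.07] w 85.3
spring [ 0.4764 -0.2352  0.0059] 0.73 [329. 209.]
spring [ 0.4322 -0.0949  0.001 ] 0.7 [495. 158.]
spring [ 0.5112 -0.1199  0.0071] 0.69 [459. 249.]
spring_mid [ 0.4798 -0.2366  0.0247] 0.93 [327. 218.]
spring_mid [ 0.514  -0.1205  0.0349] 0.87 [469. 262.]
[325 217] (480, 640, 3)
245 137
```

View pics/w1.png

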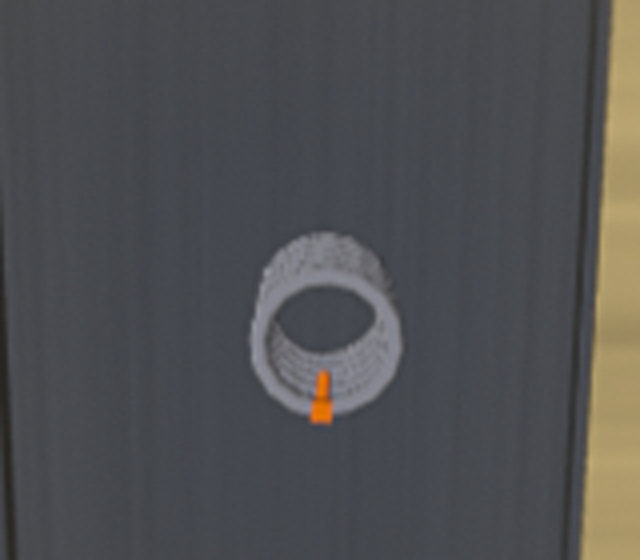

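The crop shows the small spring standing in the tray. Its top ring is centred near pixel (326,222) and the orange tang points down-image, at about (325,237). This is the right one.

```bash
cat >> h.py <<'E'
def ray(p,u,v,z):
    C=np.linalg.inv(p["camera_from_world"]);d=C[:3,:3]@np.array([(u-p["cx"])/p["fx"],-(v-p["cy"])/p["fy"],-1]);return C[:3,3]+d*(z-C[2,3])/d[2]
E
python3 - <<'E'
from h import *
p=camera("wrist")
hsv=cv2.cvtColor(p["frame"],cv2.COLOR_RGB2HSV)
m=((hsv[...,1]>150)&(hsv[...,0]<20)&(hsv[...,2]>120)).astype(np.uint8);m[:,:300]=0;m[:,350:]=0;m[:200]=0;m[250:]=0
v,u=np.nonzero(m);print(len(u),u.mean(),v.mean(),v.min(),v.max())
# top ring by depth
C=np.linalg.inv(p["camera_from_world"]);X=[]
for vv in range(190,250):
  for uu in range(300,352):
    w=p2w(p,uu,vv)
    if .041<w[2]<.052: X.append(w)
X=np.array(X);print(len(X),X.min(0).round(4),X.max(0).round(4))
(c,r)=cv2.minEnclosingCircle((X[:,:2]*1e3).astype(np.float32));print("ring",c,r,X[:,2].mean())
print("ray centre",ray(p,326.5,222.2,.046).round(4))
t=ray(p,u.mean(),v.mean(),.0445);print("tang",t.round(4))
go([*(np.array(c)/1e3),.012],1.571)
E
```

```text
50 325.02 236.96 230 242
520 [ 0.4637 -0.2522  0.0411] [ 0.4936 -0.223   0.048 ]
ring (478.65264892578125, -237.47654724121094) 15.011575698852539 0.04538049400469123
ray centre [ 0.4785 -0.2372  0.046 ]
tang [ 0.4906 -0.2383  0.0445]
t 4.18 pos [ 478.8 -238.1  200.3] yaw_y 1.570 q [-0.46  0.32  0.04  1.28 -0.   -0.46] F [-0.1 -0.2  0.6] M [-0.03 -0.01 -0.01] w 85.8
shift [ 1.883e+02  6.000e-01 -1.000e-01] rows>=4.5
turn [-0.0011 -0.     -0.    ]
```

Call:
{"fn": "play_rows", "kwargs": {
  "plan": [
    [35,0.6,0,0,0,0,-1],
    [40,0,0,0,0,0,-1],
    [40,0,0,0,0,0,-1],
    [35,0,0,0,0,0,-1],
    [25,0,0,0,0,0,-1],
    [14,0,0,0,0,0,-1],
    [0,0,0,0,0,0,-1],
    [0,0,0,0,0,0,1],
    [0,0,0,0,0,0,1],
    [0,0,0,0,0,0,1],
    [0,0,0,0,0,0,1],
    [0,0,0,0,0,0,1],
    [0,0,0,0,0,0,1],
    [0,0,0,0,0,0,1],
    [0,0,0,0,0,0,1],
    [0,0,0,0,0,0,1]
  ]
}}

```text
clock: 5.52
eef_pos: [0.48, -0.238, 0.013]
tool_rot: [-0.001, 0.706, -0.0, 0.708]
ft_force: [-0.9, 0.9, 6.3]
grip_width: 0.0288
```

```bash
python3 - <<'E'
from h import *
for i in range(3): st(); p=camera("wrist")
E
```

```text
t 5.52 pos [ 480. -238.   13.] yaw_y 1.572 q [-0.46  0.5  -0.23  0.84  0.   -0.46] F [-0.9  0.9  6.3] M [0.07 0.11 0.  ] w 28.8
t 5.57 pos [ 480. -238.   13.] yaw_y 1.572 q [-0.46  0.5  -0.23  0.84  0.   -0.46] F [-0.1 -0.1  6.9] M [ 0.15  0.15 -0.01] w 28.8
t 5.62 pos [ 480.  -238.1   13. ] yaw_y 1.572 q [-0.46  0.5  -0.23  0.84  0.   -0.46] F [-0.4 -0.2  6.7] M [0.14 0.12 0.03] w 28.6
```

Call:
{"fn": "play_rows", "kwargs": {
  "plan": [
    [-4,0,0,0,0,0,1],
    [-20,0,0,0,0,0,1],
    [-38,0,0,0,0,0,1],
    [-38,0,0,0,0,0,1],
    [-37,0,0,0,0,0,1],
    [0,34.6,8.75,0,0,0,1],
    [0,34.6,8.75,0,0,0,1],
    [0,34.6,8.75,0,0,0,1],
    [0,34.6,8.75,0,0,0,1],
    [0,34.6,8.75,0,0,0,1],
    [0,34.6,8.75,0,0,0,1],
    [0,34.6,8.75,0,0,0,1],
    [0,34.6,8.75,0,0,0,1],
    [0,34.6,8.75,0,0,0,1],
    [0,34.6,8.75,0,0,0,1],
    [0,34.6,8.75,0,0,0,1],
    [0,34.6,8.75,0,0,0,1],
    [0,0,0,0,0,0,1],
    [0,0,0,0,0,0,1]
  ]
}}

```text
clock: 7.25
eef_pos: [0.583, 0.1798, 0.1478]
tool_rot: [-0.002, 0.707, 0.002, 0.707]
ft_force: [-0.5, -0.3, -0.4]
grip_width: 0.0286
```

```bash
python3 - <<'E'
from h import *
o,R=st();print(R.round(3));p=camera("wrist");save(p,"w2.png")
np.savez("w2.npz",**{k:p[k] for k in("frame","depth","fx","fy","cx","cy","camera_from_world")})
for t in("seat","top_collar_face","low_collar_face","spring_mid","spring"):
    for r in pinpoint(t,p)[:2]:print(t,np.round(r["centre"],4),round(r["confidence"],2),w2p(p,r["centre"]).round())
E
```

```text
t 7.25 pos [583.  179.8 147.8] yaw_y 1.576 q [ 0.3   0.5   0.17  1.24 -0.    0.29] F [-0.5 -0.3 -0.4] M [-0.03  0.01 -0.01] w 28.6
[[-0.001 -0.005  1.   ]
 [-0.     1.     0.005]
 [-1.    -0.    -0.001]]
seat [0.5222 0.1781 0.0305] 0.84 [323. 143.]
top_collar_face [0.5222 0.1751 0.0961] 0.68 [317. 147.]
top_collar_face [0.5227 0.1751 0.0289] 0.18 [319. 143.]
low_collar_face [0.521  0.1754 0.0837] 0.88 [318. 143.]
spring_mid [0.5828 0.1829 0.1619] 0.94 [335. 328.]
spring [0.581  0.1808 0.1432] 0.66 [328. 302.]
```

View pics/w2.png

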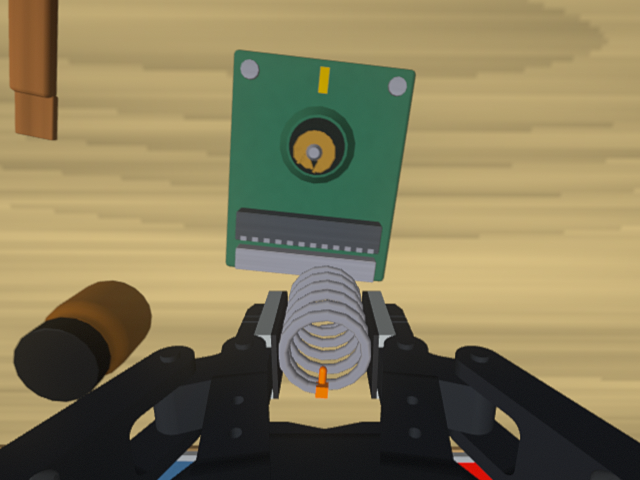

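Wrist view: the vice is in the upper part, with the collar at (314,149) and a dark slot opening pointing down-image. The spring is held upright between the pads with its top ring at (326,348), and the tang at (322,383).

```bash
python3 - <<'E'
import cv2,numpy as np
f=cv2.imread("pics/w2.png")
a=cv2.resize(f[115:185,280:350],(490,490),interpolation=3);b=cv2.resize(f[260:410,270:382],(300,402),interpolation=3)
o=np.zeros((490,800,3),np.uint8);o[:,:490]=a;o[:402,495:795]=b
cv2.imwrite("pics/w2c.png",o)
E
```

```text
(no output)
```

View pics/w2c.png

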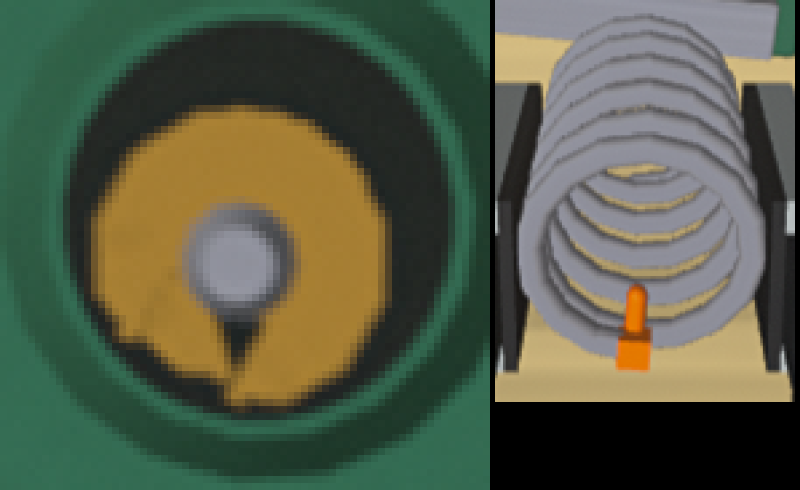

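```bash
python3 - <<'E'
from h import *
p=dict(np.load("w2.npz"));T=np.array([.583,.1798])
def pts(b,z0,z1):
    X=np.array([p2w(p,u,v) for v in range(b[1],b[3]) for u in range(b[0],b[2])]);return X[(X[:,2]>z0)&(X[:,2]<z1)]
X=pts((290,120,340,180),.092,.098);c,r=cv2.minEnclosingCircle((X[:,:2]*1e3).astype(np.float32));print("collar",np.round(c,2),r,X[:,2].mean(),len(X))
X=pts((290,120,340,180),.0985,.105);print("tip",(X.mean(0)*1e3).round(2),len(X))
X=pts((270,290,382,410),.178,.186);c,r=cv2.minEnclosingCircle((X[:,:2]*1e3).astype(np.float32));print("ring",np.round(c,2),r,X[:,2].max(),len(X))
print("ray collar",ray(p,314.3,151.1,.095)*1e3,"tip",ray(p,313.9,151.9,.1)*1e3,"ring",ray(p,325,351.4,.1805)*1e3)
print("tang",ray(p,270+(637-495)/2.68,260+290/2.68,.1795)*1e3,ray(p,270+(634-495)/2.68,260+352/2.68,.1795)*1e3)
print("mark",ray(p,323.5,80,.012)*1e3)
# slot directions from picture edges (zoom 7)
P=lambda x,y,z:ray(p,280+x/7,115+y/7,z)[:2]
for n,a,b,z in(("topR",(265,310),(233,402),.095),("topL",(185,265),(130,335),.095),("lowL",(215,315),(238,375),.080)):
    d=P(*b,z)-P(*a,z);print(n,np.arctan2(d[1],d[0]).round(3))
# rectified top view at z=.095, 20 px/mm around collar centre, x down y right
C0=np.array([.5225,.1755]);s=14e-3
src=[];dst=[[0,0],[559,0],[559,559],[0,559]]
for dx,dy in((-s,-s),(-s,s),(s,s),(s,-s)): src.append(w2p(p,[*(C0+[dx,dy]),.095]))
H=cv2.getPerspectiveTransform(np.float32(src),np.float32(dst));im=cv2.warpPerspective(p["frame"][:,:,::-1],H,(560,560),flags=cv2.INTER_CUBIC)
im=np.clip((im.astype(float)-20)*1.6,0,255).astype(np.uint8)
cv2.imwrite("pics/rect.png",im)
E
```

```text
collar [524.63 174.14] 10.112113952636719 0.09439969357962795 1053
tip [524.52 174.03  99.32] 96
ring [582.99 179.51] 20.385000228881836 0.18599883798849018 4150
ray collar [524.31979146 173.9442881   95.        ] tip [524.43549998 173.88560006 100.        ] ring [580.88405996 179.39384367 180.5       ]
tang [587.52976624 178.79132059 179.5       ] [596.10327152 178.46648421 179.5       ]
mark [483.07823407 177.88453204  12.        ]
topR -0.339
topL -0.679
lowL 0.37
```

View pics/rect.png

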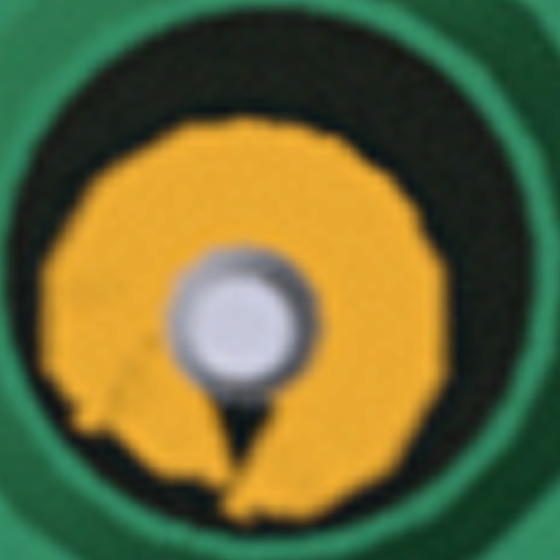

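The rectified view gives a top slot at about -0.52 rad and a low slot at about +0.36 rad in world yaw. The difference of 0.88 is inside the allowed range. The tang is at about -0.05.

Call:
{"fn": "play_rows", "kwargs": {
  "plan": [
    [0,0,0,0.12,0,0,1],
    [0,0,0,0.12,0,0,1],
    [0,0,0,0.12,0,0,1],
    [0,0,0,0.12,0,0,1],
    [0,0,0,0,0,0,1]
  ]
}}

```text
clock: 7.97
eef_pos: [0.5833, 0.1767, 0.1486]
tool_rot: [0.169, 0.687, -0.169, 0.687]
ft_force: [-0.3, -0.5, 0.1]
grip_width: 0.0286
```

```bash
python3 - <<'E'
from h import *
go([.52595,.17345,.120],1.096)
E
```

```text
t 7.97 pos [583.3 176.7 148.6] yaw_y 1.088 q [ 0.29  0.5   0.17  1.24 -0.    0.78] F [-0.3 -0.5  0.1] M [-0.01 -0.03 -0.  ] w 28.6
shift [ 28.6 -29.5 -49.3] rows>=1.5
turn [-0.0076  0.0002 -0.0001]
```

Call:
{"fn": "play_rows", "kwargs": {
  "plan": [
    [0,-10,-16,0,0,0,1],
    [0,-10,-17,0,0,0,1],
    [0,-9.5,-16.3,0,0,0,1],
    [10,0,0,0,0,0,1],
    [10,0,0,0,0,0,1],
    [8,0,0,0,0,0,1],
    [0,0,0,0,0,0,1],
    [0,0,0,0,0,0,1],
    [0,0,0,0,0,0,1],
    [0,0,0,0,0,0,1],
    [0,0,0,0,0,0,1]
  ]
}}

```text
clock: 8.88
eef_pos: [0.5265, 0.1745, 0.1206]
tool_rot: [0.168, 0.687, -0.168, 0.687]
ft_force: [0.8, -0.7, -1.3]
grip_width: 0.0288
```

```bash
python3 - <<'E'
from h import *
st();p=camera("wrist");q=camera("side");t=camera("top")
f=lambda p,c,w,h:cv2.resize(p["frame"][c[1]:c[3],c[0]:c[2],::-1],(w,h),interpolation=3)
o=np.zeros((500,800,3),np.uint8);o[:,:400]=f(p,(260,240,392,405),400,500)
o[:,400:]=f(q,(205,100,285,200),400,500)
cv2.imwrite("pics/c3.png",o);np.savez("w3.npz",**{k:p[k] for k in("frame","depth","fx","fy","cx","cy","camera_from_world")})
print(w2p(p,[.5245,.174,.1]),w2p(q,[.5245,.174,.1]))
E
```

```text
t 8.88 pos [526.5 174.5 120.6] yaw_y 1.092 q [ 0.32  0.42 -0.04  1.11 -0.    0.8 ] F [ 0.8 -0.7 -1.3] M [-0.01  0.02 -0.04] w 28.8
[321.91689738 286.91985522] [245.37857769 139.97944686]
```

View pics/c3.png

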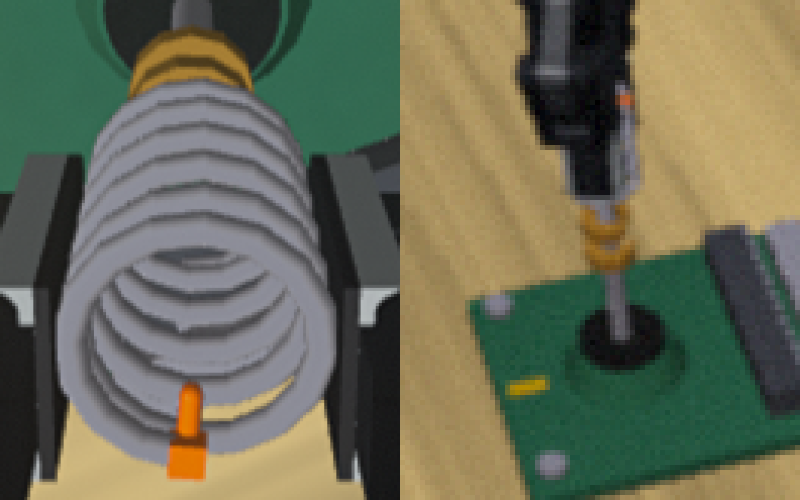

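The wrist crop shows the spring directly above the collars and nearly central sideways, with the collar about 0.6-1 mm toward -y of the tool. The side crop shows the rod tip just below the spring foot.

Call:
{"fn": "play_rows", "kwargs": {
  "plan": [
    [0,-0.9,0,0,0,0,1],
    [4,0,0,0,0,0,1],
    [4,0,0,0,0,0,1],
    [3,0,0,0,0,0,1],
    [0,0,0,0,0,0,1],
    [0,0,0,0,0,0,1]
  ]
}}

```text
clock: 9.53
eef_pos: [0.5251, 0.1735, 0.1088]
tool_rot: [0.167, 0.687, -0.168, 0.687]
ft_force: [0.4, 0.2, -0.8]
grip_width: 0.0286
```

```bash
python3 - <<'E'
from h import *
p=dict(np.load("w3.npz"));o,R=st()
c=ray(p,325,354.2,.153);print("ring",c*1e3,"rel tool",(R.T@(c-[.5265,.1745,.1206])*1e3).round(2))
print("rod rel tool",(R.T@(np.array([.5245,.174,.1])-o["eef_pos"])*1e3).round(2))
E
```

```text
t 9.53 pos [525.1 173.5 108.8] yaw_y 1.092 q [ 0.32  0.43 -0.06  1.08  0.    0.8 ] F [ 0.4  0.2 -0.8] M [-0.02  0.01  0.02] w 28.6
ring [525.8082728  174.76756889 153.        ] rel tool [-32.4   -0.11  -0.76]
rod rel tool [ 8.81  0.17 -0.8 ]
```

Call:
{"fn": "play_rows", "kwargs": {
  "plan": [
    [2,0,0,0,0,0,1],
    [2,0,0,0,0,0,1],
    [1.5,0,0,0,0,0,1],
    [0,0,0,0,0,0,1],
    [0,0,0,0,0,0,1]
  ]
}}

```text
clock: 9.95
eef_pos: [0.5254, 0.1736, 0.1037]
tool_rot: [0.168, 0.687, -0.168, 0.687]
ft_force: [0.1, -0.2, -0.8]
grip_width: 0.0287
```

```bash
python3 - <<'E'
from h import *
st();camera("side");st()
E
```

```text
t 9.95 pos [525.4 173.6 103.7] yaw_y 1.092 q [ 0.32  0.43 -0.07  1.07 -0.    0.8 ] F [ 0.1 -0.2 -0.8] M [ 0.05 -0.02 -0.01] w 28.7
t 10.00 pos [525.5 173.6 103.8] yaw_y 1.092 q [ 0.32  0.43 -0.07  1.07 -0.    0.8 ] F [-0.1  0.4 -0.7] M [-0.01 -0.01  0.02] w 28.4
```

Call:
{"fn": "play_rows", "kwargs": {
  "plan": [
    [1.5,0,0,0,0,0,1],
    [1.5,0,0,0,0,0,1],
    [1,0,0,0,0,0,1],
    [0,0,0,0,0,0,1],
    [0,0,0,0,0,0,1]
  ]
}}

```text
clock: 10.42
eef_pos: [0.5254, 0.1736, 0.0997]
tool_rot: [0.168, 0.687, -0.168, 0.687]
ft_force: [-0.9, -0.1, 0.2]
grip_width: 0.0286
```

Call:
{"fn": "play_rows", "kwargs": {
  "plan": [
    [3,0,0,0,0,0,1],
    [3,0,0,0,0,0,1],
    [2,0,0,0,0,0,1],
    [2,0,0,0,0,0,1],
    [2,0,0,0,0,0,1],
    [0,0,0,0,0,0,1],
    [0,0,0,0,0,0,1]
  ]
}}

```text
clock: 11.0
eef_pos: [0.5254, 0.1736, 0.0876]
tool_rot: [0.168, 0.687, -0.168, 0.687]
ft_force: [-0.6, 0.5, -0.2]
grip_width: 0.0286
```

Call:
{"fn": "play_rows", "kwargs": {
  "plan": [
    [3,0,0,0,0,0,1],
    [3,0,0,0,0,0,1],
    [3,0,0,0,0,0,1],
    [3,0,0,0,0,0,1],
    [3,0,0,0,0,0,1],
    [2.5,0,0,0,0,0,1],
    [0,0,0,0,0,0,1],
    [0,0,0,0,0,0,1]
  ]
}}

```text
clock: 11.67
eef_pos: [0.5253, 0.1735, 0.0701]
tool_rot: [0.168, 0.687, -0.168, 0.687]
ft_force: [-0.4, 0.2, -1.0]
grip_width: 0.0286
```

```bash
python3 - <<'E'
from h import *
st();p=camera("wrist")
f=cv2.resize(p["frame"][240:405,260:392,::-1],(640,800),interpolation=3)[200:800]
cv2.imwrite("pics/c4.png",f)
E
```

```text
t 11.67 pos [525.3 173.5  70.1] yaw_y 1.092 q [ 0.32  0.46 -0.11  0.99  0.    0.8 ] F [-0.4  0.2 -1. ] M [0.05 0.02 0.02] w 28.6
```

View pics/c4.png

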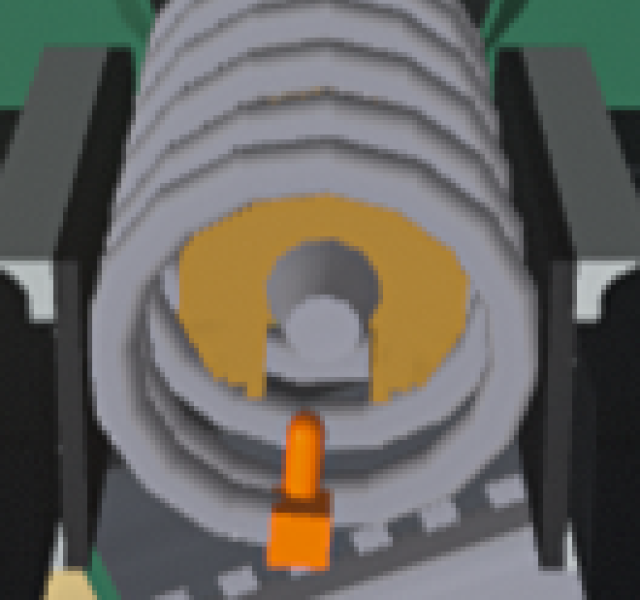

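The crop looks down into the spring. The top collar's slot, at columns 267-370, lines up with the tang at column 305, which is slightly left (clockwise) of the slot middle. I'll turn ccw by 0.08 and lower the spring.

Call:
{"fn": "play_rows", "kwargs": {
  "plan": [
    [0,0,0,-0.04,0,0,1],
    [0,0,0,-0.04,0,0,1],
    [2,0,0,0,0,0,1],
    [2,0,0,0,0,0,1],
    [1.5,0,0,0,0,0,1],
    [1,0,0,0,0,0,1],
    [0,0,0,0,0,0,1],
    [0,0,0,0,0,0,1]
  ]
}}

```text
clock: 12.38
eef_pos: [0.5254, 0.1736, 0.0637]
tool_rot: [0.14, 0.693, -0.14, 0.693]
ft_force: [-0.3, -0.2, -0.8]
grip_width: 0.0287
```

Call:
{"fn": "play_rows", "kwargs": {
  "plan": [
    [1.5,0,0,0,0,0,1],
    [1.5,0,0,0,0,0,1],
    [0,0,0,0,0,0,1],
    [0,0,0,0,0,0,1]
  ]
}}

```text
clock: 12.72
eef_pos: [0.5254, 0.1735, 0.0606]
tool_rot: [0.14, 0.693, -0.14, 0.693]
ft_force: [1.0, -0.6, -0.7]
grip_width: 0.0289
```

Call:
{"fn": "play_rows", "kwargs": {
  "plan": [
    [1.5,0,0,0,0,0,1],
    [1.5,0,0,0,0,0,1],
    [1.5,0,0,0,0,0,1],
    [1.5,0,0,0,0,0,1],
    [0,0,0,0,0,0,1],
    [0,0,0,0,0,0,1]
  ]
}}

```text
clock: 13.22
eef_pos: [0.5254, 0.1736, 0.0546]
tool_rot: [0.14, 0.693, -0.14, 0.693]
ft_force: [0.8, 0.5, 0.3]
grip_width: 0.0287
```

```bash
python3 - <<'E'
from h import *
st();p=camera("wrist")
f=cv2.resize(p["frame"][240:405,260:392,::-1],(640,800),interpolation=3)[200:800]
cv2.imwrite("pics/c5.png",f)
E
```

```text
t 13.22 pos [525.4 173.6  54.6] yaw_y 1.172 q [ 0.32  0.48 -0.13  0.96  0.    0.72] F [0.8 0.5 0.3] M [ 0.05 -0.    0.01] w 28.7
```

View pics/c5.png

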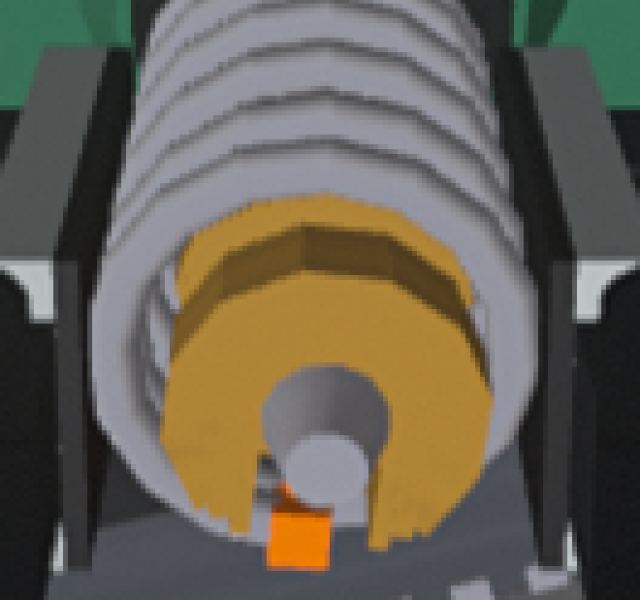

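The tang now sits in the gap beneath the top collar, with no contact force. Next I'll turn ccw by about 0.82 toward the low slot, shifting +0.8 mm in y to keep the spring axis on the rod.

Call:
{"fn": "play_rows", "kwargs": {
  "plan": [
    [0,0.1,0,-0.06,0,0,1],
    [0,0.1,0,-0.11,0,0,1],
    [0,0.1,0,-0.11,0,0,1],
    [0,0.1,0,-0.11,0,0,1],
    [0,0.1,0,-0.11,0,0,1],
    [0,0.1,0,-0.11,0,0,1],
    [0,0.1,0,-0.11,0,0,1],
    [0,0.1,0,-0.1,0,0,1],
    [0,0,0,0,0,0,1],
    [0,0,0,0,0,0,1]
  ]
}}

```text
clock: 14.1
eef_pos: [0.5256, 0.1744, 0.0549]
tool_rot: [-0.147, 0.692, 0.147, 0.692]
ft_force: [-0.4, 0.1, -0.6]
grip_width: 0.0291
```

```bash
python3 - <<'E'
from h import *
st();p=camera("wrist")
f=cv2.resize(p["frame"][240:405,260:392,::-1],(640,800),interpolation=3)[200:800]
cv2.imwrite("pics/c6.png",f)
E
```

```text
t 14.10 pos [525.6 174.4  54.9] yaw_y 1.989 q [ 0.32  0.48 -0.13  0.96  0.   -0.1 ] F [-0.4  0.1 -0.6] M [ 0.04  0.01 -0.06] w 29.1
```

View pics/c6.png

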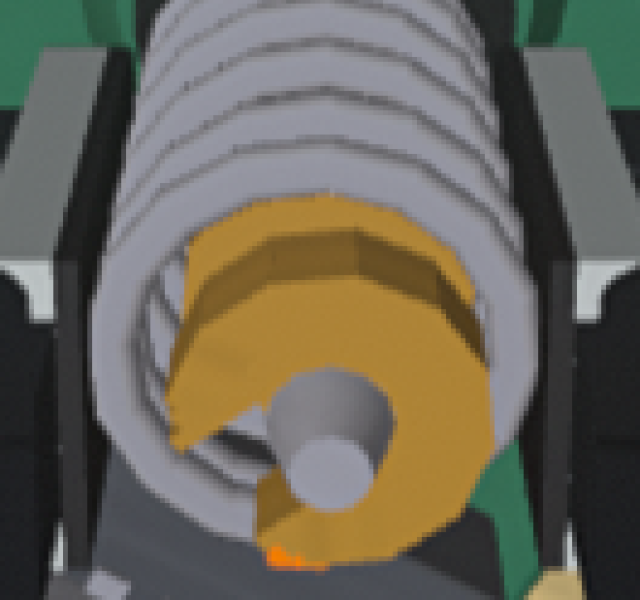

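The gripper and spring turned together, with the tang at (297,560) and no side force. I'll lower in small steps and watch Fz.

Call:
{"fn": "play_rows", "kwargs": {
  "plan": [
    [1.5,0,0,0,0,0,1],
    [1.5,0,0,0,0,0,1],
    [1.5,0,0,0,0,0,1],
    [0.7,0,0,0,0,0,1],
    [0,0,0,0,0,0,1],
    [0,0,0,0,0,0,1]
  ]
}}

```text
clock: 14.65
eef_pos: [0.5255, 0.1743, 0.0495]
tool_rot: [-0.148, 0.692, 0.148, 0.691]
ft_force: [-0.4, 0.3, -0.2]
grip_width: 0.0286
```

Call:
{"fn": "play_rows", "kwargs": {
  "plan": [
    [0.8,0,0,0,0,0,1],
    [0.7,0,0,0,0,0,1],
    [0,0,0,0,0,0,1],
    [0,0,0,0,0,0,1]
  ]
}}

```text
clock: 14.98
eef_pos: [0.5255, 0.1744, 0.0481]
tool_rot: [-0.148, 0.692, 0.148, 0.691]
ft_force: [0.2, 0.2, -0.5]
grip_width: 0.0288
```

No snag with the tang now about 2.4 mm below the low collar's upper face. I'll continue down to the seat.

Call:
{"fn": "play_rows", "kwargs": {
  "plan": [
    [1.5,0,0,0,0,0,1],
    [1.5,0,0,0,0,0,1],
    [1.5,0,0,0,0,0,1],
    [1.5,0,0,0,0,0,1],
    [0,0,0,0,0,0,1],
    [0,0,0,0,0,0,1]
  ]
}}

```text
clock: 15.48
eef_pos: [0.5254, 0.1743, 0.0419]
tool_rot: [-0.148, 0.692, 0.148, 0.691]
ft_force: [0.6, 0.0, -0.4]
grip_width: 0.0291
```

Call:
{"fn": "play_rows", "kwargs": {
  "plan": [
    [1,0,0,0,0,0,1],
    [1,0,0,0,0,0,1],
    [0,0,0,0,0,0,1],
    [0,0,0,0,0,0,1]
  ]
}}

```text
clock: 15.82
eef_pos: [0.5255, 0.1744, 0.0401]
tool_rot: [-0.148, 0.692, 0.148, 0.691]
ft_force: [-0.2, -0.1, -0.6]
grip_width: 0.0287
```

Call:
{"fn": "play_rows", "kwargs": {
  "plan": [
    [0.7,0,0,0,0,0,1],
    [0.7,0,0,0,0,0,1],
    [0,0,0,0,0,0,1],
    [0,0,0,0,0,0,1]
  ]
}}

```text
clock: 16.15
eef_pos: [0.5256, 0.1744, 0.039]
tool_rot: [-0.148, 0.691, 0.148, 0.692]
ft_force: [-0.6, -0.6, 2.5]
grip_width: 0.029
```

Seat contact: 2.5 N at TCP z of 39.0 mm, as expected. Releasing.

Call:
{"fn": "play_rows", "kwargs": {
  "plan": [
    [0,0,0,0,0,0,0.3],
    [0,0,0,0,0,0,-0.3],
    [0,0,0,0,0,0,-1],
    [0,0,0,0,0,0,-1],
    [0,0,0,0,0,0,-1],
    [0,0,0,0,0,0,-1],
    [0,0,0,0,0,0,-1],
    [0,0,0,0,0,0,-1],
    [0,0,0,0,0,0,-1]
  ]
}}

```text
clock: 16.9
eef_pos: [0.5256, 0.1744, 0.0387]
tool_rot: [-0.148, 0.691, 0.148, 0.691]
ft_force: [0.4, -0.7, 0.1]
grip_width: 0.0855
```

Call:
{"fn": "play_rows", "kwargs": {
  "plan": [
    [-5,0,0,0,0,0,-1],
    [-15,0,0,0,0,0,-1],
    [-30,0,0,0,0,0,-1],
    [-35,0,0,0,0,0,-1],
    [-35,0,0,0,0,0,-1],
    [0,0,30,0,0,0,-1],
    [0,0,30,0,0,0,-1],
    [0,0,0,0,0,0,-1],
    [0,0,0,0,0,0,-1]
  ]
}}

```text
clock: 17.65
eef_pos: [0.5809, 0.1992, 0.1583]
tool_rot: [-0.148, 0.692, 0.148, 0.691]
ft_force: [-1.5, -0.8, -0.6]
grip_width: 0.0853
```

```bash
python3 - <<'E'
from h import *
st();p=camera("wrist");q=camera("side");t=camera("top")
for n,c in(("wrist",p),("side",q),("top",t)):
    for th in("spring","spring_mid","seat","nail_jar","fid","hammer"):
        for r in pinpoint(th,c)[:3]:print(n,th,np.round(r["centre"],4),round(r["confidence"],2))
# depth: top ring of the spring at home should be at z=.074
u=w2p(p,[.5245,.174,.074]).astype(int);print(u)
X=np.array([p2w(p,a,b) for b in range(max(u[1]-35,0),u[1]+35) for a in range(u[0]-35,u[0]+35)]);d=np.hypot(X[:,0]-.5245,X[:,1]-.174)
m=(d>.0118)&(d<.0152)&(X[:,2]>.06);print("ring pts",m.sum(),"z pct",np.percentile(X[m,2],[50,90,98]).round(4))
A=X[m&(X[:,2]>.0715)];A=A[A[:,2]<.077];print("top plane fit",np.linalg.lstsq(np.c_[A[:,0]-.5245,A[:,1]-.174,np.ones(len(A))],A[:,2],rcond=None)[0].round(4),len(A))
f=lambda p,c,w,h:cv2.resize(p["frame"][c[1]:c[3],c[0]:c[2],::-1],(w,h),interpolation=3)
x0,y0=max(u[0]-50,0),max(u[1]-60,0)
cv2.imwrite("pics/end.png",np.hstack([f(p,(x0,y0,x0+100,y0+120),400,480),f(q,(205,100,285,196),400,480)]))
E
```

```text
t 17.65 pos [580.9 199.2 158.3] yaw_y 1.992 q [ 0.33  0.5   0.2   1.27 -0.   -0.09] F [-1.5 -0.8 -0.6] M [-0.04 -0.03  0.06] w 85.3
wrist spring_mid [0.5255 0.1765 0.0533] 0.76
wrist seat [0.5203 0.1753 0.0243] 0.73
wrist nail_jar [0.6562 0.0163 0.0031] 0.75
wrist fid [0.6574 0.0181 0.0022] 0.44
wrist hammer [5.271e-01 1.721e-01 3.000e-04] 0.67
side spring [ 0.5116 -0.1178  0.0007] 0.97
side spring [ 0.4379 -0.0973  0.0012] 0.85
side spring [0.5264 0.1705 0.0294] 0.76
side spring_mid [ 0.4331 -0.0968  0.0275] 0.84
side spring_mid [ 0.5144 -0.1207  0.0314] 0.81
side spring_mid [0.5258 0.1743 0.0544] 0.53
side seat [0.5278 0.1763 0.0342] 0.82
side nail_jar [0.653  0.0125 0.0033] 0.6
side fid [ 0.4259 -0.0033 -0.0021] 0.75
side hammer [ 0.4906 -0.4111 -0.0007] 0.57
top spring [ 0.4307 -0.0956 -0.002 ] 0.75
top spring [ 5.141e-01 -1.187e-01  5.000e-04] 0.61
top spring [0.5267 0.1757 0.0328] 0.54
top spring_mid [0.5232 0.1749 0.0437] 0.76
top spring_mid [ 0.512  -0.1208  0.0287] 0.76
top spring_mid [ 0.4338 -0.0958  0.0339] 0.73
top seat [0.524  0.1788 0.0295] 0.65
top nail_jar [ 6.58e-01  1.36e-02 -3.00e-04] 0.82
top fid [ 0.4301 -0.0051 -0.0025] 0.7
top fid [0.5279 0.1744 0.0012] 0.55
top hammer [ 0.4906 -0.4112 -0.0054] 0.56
[326 143]
ring pts 766 z pct [0.0726 0.0735 0.0742]
top plane fit [ 0.0002 -0.0113  0.0727] 636
```

View pics/end.png

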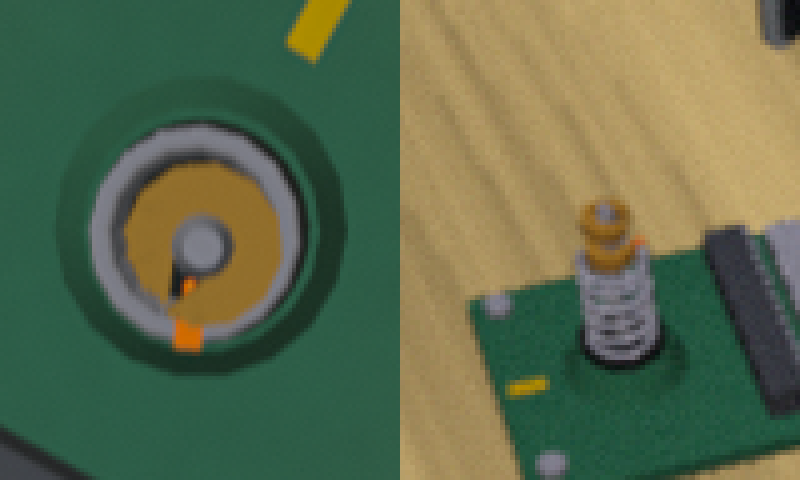

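The spring is on the seat and upright. Its top plane is near z = 0.073-0.074 with a tilt of about 0.01 rad, and the tang is on top, below both collars. The gripper is clear and the bystanders have not moved. Handing in.

```bash
python3 -c "
from workcell import *
print(job_done())"
```

```text
the job is handed in; nothing more can be done
None
```

The spring is home on the vice's seat, orange end up, and I handed the job in at about 18 s of the 61 s allowed. I took the smallest spring, the one in the tray. I threaded it over the rod, passed the tang through the top slot and turned it about 0.82 rad counter-clockwise. It then passed the low slot and came down on the seat. Neither collar snagged, and the readings showed about 2.5 N at the seat and at most about 7 N anywhere. The 7 N came as the gripper closed and pressed the spring onto the tray floor.

**Last checks that agreed:**
- Depth puts the spring's top ring at about 73–74 mm, where 74 mm is expected for fully home. The tilt is about 0.01 rad.
- The tang sits below both collars, and the side view shows the spring standing on the rubber seat.
- The gripper is open and clear of everything. The jar, fid and hammer read the same as at the start, to within the networks' few-millimetre accuracy.

**Checks that disagreed:**
- The top camera's spring centre read 44 mm high instead of about 52 mm. The wrist and side cameras gave 53–54 mm and the depth agreed with them, so I took the 44 mm as network error.
- The networks also made a few plainly false reports of a fid and a hammer, at the vice and at the jar. I disregarded them.

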